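# Put the dried cake server back in the tool block

## Task

The flat cake server has finished dripping dry. Lift it up and off its hook on the steel stand, and ease its blade straight down into the long empty slot of the wooden block, keeping hold of it until the collar under its handle is down on the block; then let go. Leave the round wire skimmer hanging on its hook and the small knife home in its own slot.

Things in the scene. Friction and masses are not known exactly. Their poses are not given: they have to be found in the camera images.
- server: flat cake server, 140 g, hanging from either hook. Origin: centre of the wire eye at its top (opening 10 mm up, 12 mm down, 16 mm wide, 4 mm wire). z up along the tool, y across the blade, x through the flat. Wooden handle from z -12 to -90 mm, 26 (y) x 18 mm (x); collar to -100, 30 x 22; solid blade to -180, 60 (y) x 3 mm. Grip the 26 mm width from above, 25-30 mm below the origin
- server_collar (a point): on the server: centre of the underside of its collar, 100 mm below the server's origin; this face rests on the block when the server is fully home. Same axes as the server
- server_edge (a point): on the server: middle of the blade's lower edge, 180 mm below the server's origin
- block: heavy fixed wooden tool block, 124 x 118 mm, 92 mm high. Origin: centre of its underside; z up; x runs across its two parallel vertical slots, from the short slot (nearer the robot) to the long one; y along the slots
- slot (a point): the block's long empty slot: centre of its mouth, level with the block's top, 92 mm over the table; axes as the block. 66 mm long (y), 7 mm wide (x), 84 mm deep, the mouth flared at 45 degrees by 4 mm on every side. It lies 52 mm behind (+x) the knife's slot
- knife: small cake knife standing in the block's short slot (34 mm long), in front of the long one. Origin: centre of the underside of its collar, on the block's top; its wooden handle stands up 70 mm from there, so keep a carried blade clear of it
- stand: fixed steel drip stand: tray foot 130 x 150 mm, a post at its back rising to a cross bar 222 mm over the table, and two straight 5 mm wire hooks, 60 mm to each side of the post, running 69 mm forward from the bar. Origin: centre of its underside; the hooks point along its -x, y along the bar
- hook_left (a point): where the eye of a tool on the left (+y) hook is centred, 215 mm over the table; axes as the stand. The level wire passes 7.5 mm above this point; from 10 mm in front (-x) of it the last 6 mm turn up, to 15 mm above it. An eye comes off when lifted 10 mm (5 to 15) and then drawn 35 mm or more along the stand's -x
- hook_right (a point): the same for the right hook (-y side)
- skimmer: round flat wire skimmer, 68 mm across, with a wooden handle and eye like the server's, hanging from the other hook. Origin: centre of its eye; z up along the tool. The blade hangs lower than the hooks: carry it past this tool on the open side, in front (stand -x), at least 60 mm off
There are look-alikes about, which are no part of the job. Leave any green look-alike of the knife alone.

How it is judged:
By the outcome, as a careful person would: the job done as asked, in the order asked, and still so for the second after the job is handed in, with the robot touching nothing.
It also fails if it takes over 59 s, if anything falls off the work surface, if the arm or the gripper's body presses on something with over 40 N, if the wrist force passes 120 N, or if a joint passes its speed limit or range.

## Robot

A 6-joint arm with a two-finger parallel gripper is mounted at the origin on a cart in front of the work surface, level with it; the furniture and walls round the work are solid. World frame = base frame: x ahead of the robot, y to its left, z up, the work surface at z = 0. Lengths are in m, angles in rad, forces in N, time in s.
With the tool pointing down it reaches from about 0.25 to 0.725 m from the base axis. Payload 4 kg.
Tool frame: the origin (TCP) lies midway between the tips of the shut fingers; the grasp point (between the pads) lies grip_point_offset behind it (grip_point_offset is the distance from the TCP to the grasp point, in m); z points along the fingers, y is the line along which they close (so a half turn about z gives the same grasp; the last joint's range is limited). The gripper opens to 85 mm and grips with 20 to 120 N. Pads are 22 mm wide; open, the fingers measure 114 mm over their backs; the gripper's body (76 mm by 85 mm) begins 54 mm behind the grasp point. The pads swing forward as they close: fully open they stand 13 mm farther back than shut.
Start: joints at [1.323, 0.241, 0.005, 1.335, 0, 1.571], TCP at [0.123, 0.485, 0.231] pointing down, gripper open.
Joint ranges: [-2.72, 2.72], [-1.05, 1.87], [-1.09, 1.28], [-1.99, 2.15], [-1.42, 1.44], [-3.14, 3.14]. Speed limits (rad/s): [2.79, 2.79, 3.14, 3.14, 3.14, 3.14].

## Interface

Orientations are given as a unit quaternion [x, y, z, w].
In Python, from workcell import * gives the robot as it stands. The module is installed in compiled form; this text tells all that it offers.
- The arm moves only by the tool arm_command, never from a script. Its arguments are lists of equal length, an entry for each row: "slide": the shift along the tool's x, y, z in cm, a list of three; "spin": the turn about the tool's z in degrees. A call has exactly 5 rows; each row is the pose to reach, as a shift and turn from the pose commanded when the call began, along the tool's axes at that moment; what a row does not reach only later rows make up. A row lasts 1/8 s, in which the tool goes at most 62.5 mm and 10.7 degrees, less where a joint would pass 70% of its speed; a pose out of reach is approached as far as the arm can. A call with a gripper value outside its range is refused whole. "jaw" is the finger opening in cm, from 0 to 8.54, set as the call begins (left out, the last holds). The fingers move at their own pace and stop on an object; the grip force is fixed at half the most. Time passes only in rows, so rows that repeat a pose let the fingers close, or fill a call up. It gives the time, the measured TCP pose, the force, the opening and the grip force at its end, in the units of the state.
- get_obs(): the state, without advancing time (a new reading comes with each control period).
- camera(name): name is "scene" or "top"; returns a dict with "pixels" (420x560x3 uint8, red, green, blue), "range_z" (420x560 float32, m along the optical axis (not along the pixel's ray), 0 where there is no reading), "intrinsics" (3x3 intrinsics, pixels), "rvec" (rotation vector, rad) and "tvec" (3), from world to camera coordinates, as OpenCV has them. Camera axes: x right, y down, z forward; pixel columns grow to the right and rows downward; lengths in m; the calibration is good to about 2 mm. A picture is of the moment at which its call begins.
- job_done(): hands the job in; it is judged then, once.
Trained networks look in a picture, given as the dict that the camera call returned (one of the last four; its "shot" number tells which), for a name from the list of things; names that differ only in an ending like _2 or _b are one class to them, and where a whole thing is asked for, a point or a joint stands for the part that bears it (a point fixed in the world has none). Each returns a list of dicts, best first, with "confidence" (0 to 1); they miss things now and then, are a little off and sometimes report something else, mostly with a low value. They report only what shows in the picture. A call takes as long as a camera call. They do not tell look-alikes from the thing itself.
- recognise(picture, thing): "centre" ([column, row] in pixels, amid what is visible of it).
- landmark_of(picture, thing): "centre" ([column, row] in pixels: a listed point, or the origin of a listed thing).
The state is a dict: "clock": time; "joint_pos": joint angles; "joint_vel": joint speeds; "tau": joint torques, N m; "eef_pos": TCP position; "tool_rot": TCP orientation; "ft_force": force on the tool from outside, world axes, zero at the start; "ft_torque": the same for the moment, N m; "grip_width": finger opening in m; "grasp_force": force on a finger pad.
Only numpy, scipy, OpenCV 4.12 (cv2) and the standard library are available. Lean on these libraries where they do the work, as an engineer would, in place of code of your own. Each camera call takes 0.05 s, during which the arm holds its last target. There are 200 camera calls.

## Working session

There is one attempt and no reset: what is moved stays moved. The work goes in short steps, Python scripts to look and compute and a tool call to move; the robot and the scene stay as the last step left them, time stands still between calls to the robot, and variables do not carry over. Pictures are saved under pics/ and viewed, at most 11 in all, crops included, and the job is handed in when it is done.

Besides the shell and the picture viewer there is one more tool, called after "Call:" in YAML: its name, and indented under it one key for each argument. arm_command: Moves the arm, as the interface text tells. Its arguments: {"type":"object","properties":{"slide":{"type":"array","items":{"type":"array","items":{"type":"number"}}},"spin":{"type":"array","items":{"type":"number"}},"jaw":{"type":"number"}},"required":["slide","spin"]}

```bash
mkdir -p pics
cat > h.py <<'E'
from workcell import *
import numpy as np, cv2
from scipy.spatial.transform import Rotation as R
def cam(n,save=None):
    p=camera(n)
    if save: cv2.imwrite('pics/'+save,p['pixels'][:,:,::-1])
    return p
def ray(p,uv):
    Rm=cv2.Rodrigues(np.array(p['rvec'],float))[0]; t=np.array(p['tvec'],float).ravel()
    d=Rm.T@np.linalg.inv(p['intrinsics'])@np.array([uv[0],uv[1],1.]); return -Rm.T@t,d
def depth_pt(p,uv):
    o,d=ray(p,uv); z=p['range_z'][int(round(uv[1])),int(round(uv[0]))]; return o+d*z
def at_z(p,uv,z):
    o,d=ray(p,uv); return o+d*(z-o[2])/d[2]
def tri(p1,u1,p2,u2):
    o1,d1=ray(p1,u1);o2,d2=ray(p2,u2)
    s=np.linalg.lstsq(np.c_[d1,-d2],o2-o1,rcond=None)[0]
    a=o1+s[0]*d1;b=o2+s[1]*d2; return (a+b)/2,np.linalg.norm(a-b)
def proj(p,X):
    return cv2.projectPoints(np.array(X,float).reshape(-1,1,3),np.array(p['rvec'],float),np.array(p['tvec'],float),p['intrinsics'],None)[0].reshape(-1,2)
def cloud(p):
    Rm=cv2.Rodrigues(np.array(p['rvec'],float))[0]; t=np.array(p['tvec'],float).ravel()
    v,u=np.mgrid[:420,:560]; z=p['range_z']
    c=np.stack([u,v,np.ones_like(u)],-1)@np.linalg.inv(p['intrinsics']).T*z[...,None]
    return (c-t)@Rm
E
python3 - <<'E'
from h import *
np.set_printoptions(precision=3,suppress=True)
s=cam('scene','s1.png');t=cam('top','t1.png')
o=get_obs();print(o['clock'],o['eef_pos'],o['tool_rot'],o['grip_width'])
print([k for k in o], dir(__import__('workcell'))[-20:])
for th in ['server','server_collar','server_edge','slot','block','knife','stand','hook_left','hook_right','skimmer']:
    for n,p in(('s',s),('t',t)):
        for r in landmark_of(p,th)[:3]:
            print(th,n,np.round(r['centre'],1),round(r['confidence'],2),depth_pt(p,r['centre']))
E
```

```text
0.1 [0.122 0.484 0.231] [ 0.124  0.992 -0.001 -0.   ] 0.08553181999940694
['clock', 'joint_pos', 'joint_vel', 'tau', 'eef_pos', 'tool_rot', 'ft_force', 'ft_torque', 'grasp_force', 'grip_width'] ['Unreachable', '__builtins__', '__cached__', '__doc__', '__file__', '__loader__', '__name__', '__package__', '__spec__', 'camera', 'get_obs', 'grip_point_offset', 'job_done', 'landmark_of', 'recognise']
server s [233.1 128. ] 0.93 [0.554 0.361 0.209]
server t [186.9 190.3] 0.5 [0.55 0.36 0.23]
server t [189.6 188.5] 0.42 [0.555 0.356 0.227]
server_collar s [236.6 174.8] 0.68 [0.55  0.357 0.104]
server_collar t [199.7 199.4] 0.59 [0.544 0.345 0.175]
server_edge s [240.2 202.9] 0.7 [0.571 0.385 0.001]
server_edge t [206.9 210.1] 0.5 [0.554 0.359 0.006]
slot s [297.4 289.5] 0.95 [0.463 0.072 0.081]
slot t [325.  251.1] 0.75 [0.449 0.067 0.094]
block s [287.6 331.1] 0.88 [0.395 0.016 0.093]
block t [319.5 261.9] 0.98 [0.424 0.079 0.094]
knife s [307.  177.8] 0.91 [0.676 0.285 0.076]
knife s [271.5 306.5] 0.85 [0.398 0.057 0.107]
knife s [318.6 229.6] 0.78 [0.585 0.153 0.079]
knife t [199.8 203.1] 0.55 [0.54  0.348 0.157]
knife t [233.2 152.4] 0.54 [0.673 0.286 0.116]
knife t [284.8 193.2] 0.51 [0.577 0.162 0.117]
stand s [258.4 226.6] 0.78 [0.553 0.296 0.005]
stand t [234.6 214.9] 0.71 [0.544 0.288 0.005]
hook_left s [234.9 122.6] 0.87 [0.552 0.35  0.227]
hook_left t [190.7 188.2] 0.91 [0.555 0.354 0.226]
hook_right s [263.8 155.5] 0.86 [0.529 0.235 0.225]
hook_right t [246.8 204.8] 0.65 [0.524 0.24  0.227]
skimmer s [262.8 160.8] 0.82 [0.521 0.228 0.221]
skimmer s [239.6 171.6] 0.61 [0.549 0.343 0.121]
skimmer t [247.  207.9] 0.66 [0.518 0.239 0.229]
```

```bash
python3 -c "import workcell as w;print(getattr(w,'grip_point_offset',None))"
```

```text
0.0187
```

View pics/s1.png

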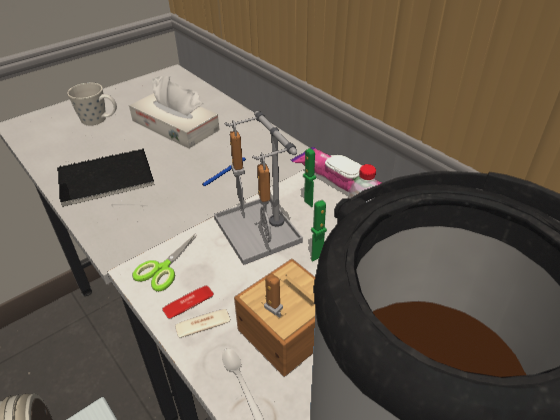

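View pics/t1.png

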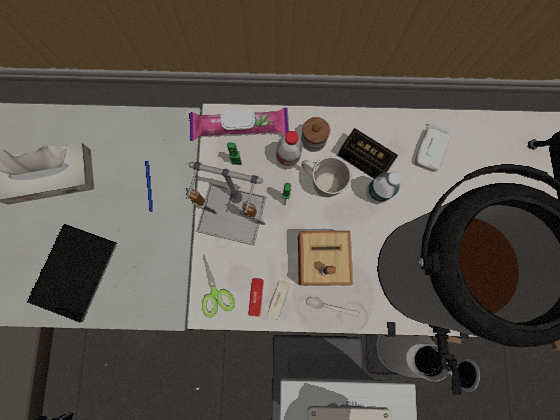

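Scene: tools hang at (236,150), on the left hook, and (264,183), on the right hook. The block is at (280,300) with the knife at (272,295) and the long slot at (297,289). Green look-alikes of the knife stand at (309,175) and (319,230). The two hanging tools are the only candidates for the server, so I'll check them in a close crop.

Run:
```python
from h import *
np.set_printoptions(precision=4,suppress=True)
s=cam('scene');t=cam('top')
a=cv2.resize(s['pixels'][105:265,205:335],None,fx=3,fy=3,interpolation=cv2.INTER_CUBIC)
b=cv2.resize(t['pixels'][145:305,180:360],None,fx=3,fy=3,interpolation=cv2.INTER_CUBIC)[:,:400]
cv2.imwrite('pics/c1.png',np.hstack([a,b])[:,:,::-1])
for n,p in(('s',s),('t',t)): print(n,proj(p,[[.122,.484,.231],[0,0,0],[0,0,.3]]),ray(p,(0,0))[0])
L={}
for th in ['server','server_collar','server_edge','slot','hook_left','hook_right','skimmer','knife']:
    a=landmark_of(s,th);b=landmark_of(t,th)
    for i in a[:3]:
        for j in b[:3]:
            X,e=tri(s,i['centre'],t,j['centre'])
            if e<.012: print(th,np.round(i['centre']),np.round(j['centre']),X,round(e,4))
# block top, stand bar
for n,p in(('s',s),('t',t)):
    C=cloud(p)
    m=(p['range_z']>0)&(abs(C[...,2]-.092)<.006)&(C[...,0]>.3)&(C[...,0]<.53)&(C[...,1]>-.03)&(C[...,1]<.18)
    P=C[m][:,:2].astype(np.float32); print(n,m.sum(),cv2.minAreaRect(P),C[m][:,2].mean())
    m=(p['range_z']>0)&(C[...,2]>.215)&(C[...,0]>.5)&(C[...,0]<.7)&(C[...,1]>.1)&(C[...,1]<.5)
    P=C[m]; print(n,'bar',m.sum(),cv2.minAreaRect(P[:,:2].astype(np.float32)))
    m=(p['range_z']>0)&(C[...,2]>.002)&(C[...,2]<.02)&(C[...,0]>.42)&(C[...,0]<.7)&(C[...,1]>.19)&(C[...,1]<.42)
    print(n,'tray',m.sum(),cv2.minAreaRect(C[m][:,:2].astype(np.float32)))
```

```text
s [[-38.3177 180.224 ]
 [ 38.5067 571.4061]
 [-91.4461 464.8394]] [ 0.1254 -0.3046  0.6921]
t [[ 98.9447 423.3091]
 [348.7585 451.903 ]
 [387.0295 536.8215]] [0.368  0.1816 0.9637]
server_collar [236. 169.] [200. 203.] [0.548  0.3539 0.1205] 0.0019
server_collar [242. 204.] [200. 203.] [0.5718 0.3786 0.003 ] 0.0009
server_collar [231. 126.] [200. 203.] [0.5252 0.3281 0.2397] 0.0075
server_edge [240. 201.] [208. 210.] [0.5479 0.3509 0.0411] 0.0002
slot [298. 289.] [324. 247.] [0.4596 0.0675 0.0893] 0.0019
hook_left [232. 127.] [190. 187.] [0.5575 0.361  0.2106] 0.0103
hook_left [232. 127.] [322. 270.] [0.3919 0.1103 0.3925] 0.0015
hook_right [263. 156.] [247. 207.] [0.5238 0.2374 0.2228] 0.0082
hook_right [263. 156.] [246. 207.] [0.5246 0.2385 0.2219] 0.0082
skimmer [263. 163.] [248. 204.] [0.5298 0.24   0.2056] 0.0006
knife [274. 309.] [325. 266.] [0.4139 0.0667 0.079 ] 0.0069
knife [316. 232.] [283. 193.] [0.5916 0.165  0.0612] 0.0006
knife [304. 178.] [237. 156.] [0.6724 0.2831 0.0811] 0.0092
knife [304. 178.] [283. 193.] [0.5577 0.1668 0.2035] 0.0026
s 3672 ((0.43443113565444946, 0.06319724768400192), (0.12426336109638214, 0.1195221021771431), 1.6347240209579468) 0.09217422149374584
s bar 679 ((0.5587496757507324, 0.28986531496047974), (0.15316282212734222, 0.07874374836683273), 77.7360610961914)
s tray 3529 ((0.5595419406890869, 0.2888668179512024), (0.27802759408950806, 0.19671756029129028), 0.16869032382965088)
t 2572 ((0.43477484583854675, 0.0648692399263382), (0.12291276454925537, 0.11824773997068405), 2.0347416400909424) 0.09379521554636677
t bar 666 ((0.559190034866333, 0.29228508472442627), (0.15347415208816528, 0.07795633375644684), 77.92725372314453)
t tray 4548 ((0.5600705146789551, 0.2904680669307709), (0.2796995937824249, 0.20089416205883026), 0.0068182311952114105)
```

View pics/c1.png

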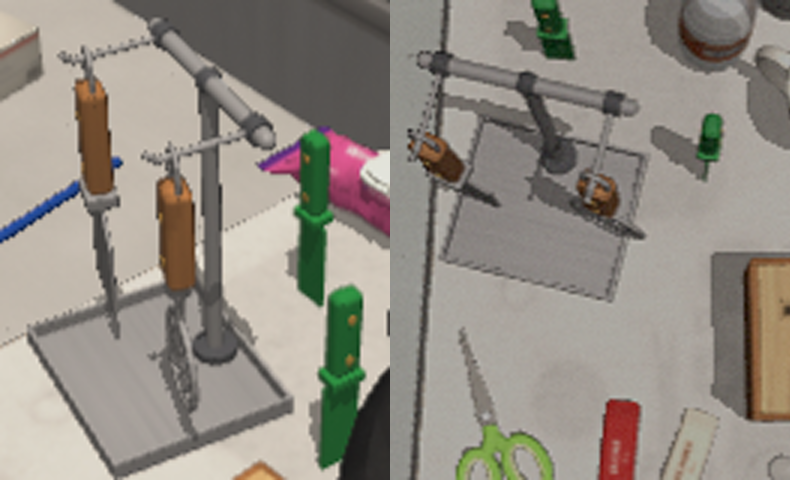

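The crop settles it. The server, with its collar and solid blade, hangs on the left hook at (237,150). The tool on the right hook at (264,183) is the wire skimmer. The two green knives are look-alikes. Next I'll refine the server yaw, the slot and the clearance.

Run:
```python
from h import *
np.set_printoptions(precision=4,suppress=True)
s=cam('scene');t=cam('top')
for n,p in(('s',s),('t',t)):
    C=cloud(p);ok=p['range_z']>0
    c=p['pixels'].astype(int); brown=(c[...,0]>c[...,2]*1.6)&(c[...,0]>50)
    near=(np.hypot(C[...,0]-.555,C[...,1]-.358)<.04)
    H=C[ok&near&brown&(C[...,2]>.12)&(C[...,2]<.21)]
    print(n,'handle',len(H),H.mean(0),H.min(0),H.max(0),cv2.minAreaRect(H[:,:2].astype(np.float32)))
    B=C[ok&(np.hypot(C[...,0]-.555,C[...,1]-.358)<.05)&(C[...,2]>.03)&(C[...,2]<.108)]
    if len(B)>10: print(n,'blade',len(B),B.mean(0),cv2.fitLine(B[:,:2].astype(np.float32),cv2.DIST_HUBER,0,.01,.01).ravel(),cv2.minAreaRect(B[:,:2].astype(np.float32)))
    # slot: dark pixels on block top
    rel=at_z
    v,u=np.mgrid[:420,:560]
    o,_=ray(p,(0,0)); Rm=cv2.Rodrigues(np.array(p['rvec'],float))[0]
    d=np.stack([u,v,np.ones_like(u)],-1)@np.linalg.inv(p['intrinsics']).T@Rm
    W=o+d*((.092-o[2])/d[...,2])[...,None]
    g=c.sum(-1)
    m=(abs(W[...,0]-.46)<.018)&(abs(W[...,1]-.066)<.05)
    dk=m&(g<np.median(g[m])*.62)
    P=W[dk][:,:2].astype(np.float32); print(n,'slot',dk.sum(),cv2.minAreaRect(P),P.mean(0))
    # tall stuff
    for lo,hi in((.1,.2),(.2,.3),(.3,.6)):
        T=C[ok&(C[...,2]>lo)&(C[...,2]<hi)&(C[...,1]<.0)&(C[...,0]>0)&(C[...,0]<.7)]
        if len(T): print(n,'pot',lo,hi,len(T),T.min(0),T.max(0))
    # stand edge / hook wires
    Hk=C[ok&(C[...,2]>.216)&(C[...,2]<.24)&(np.hypot(C[...,0]-.56,C[...,1]-.36)<.07)]
    print(n,'hookL',Hk[np.argsort(Hk[:,0])][::6])
```

```text
s handle 347 [0.5463 0.3448 0.1702] [0.5386 0.3388 0.1279] [0.5566 0.3611 0.2051] ((0.5490314364433289, 0.34949392080307007), (0.02026326395571232, 0.018207071349024773), 70.84252166748047)
s blade 159 [0.5469 0.3462 0.0718] [0.3924 0.9198 0.552  0.3589] ((0.550345242023468, 0.35236606001853943), (0.06089746952056885, 0.0033799505326896906), 67.11666107177734)
s slot 296 ((0.46145111322402954, 0.05782431364059448), (0.03105512447655201, 0.0849742740392685), 5.786036491394043) [0.4631 0.0404]
s pot 0.1 0.2 133 [ 0.3023 -0.1419  0.1317] [ 0.3263 -0.1053  0.1999]
s pot 0.2 0.3 17892 [ 0.0651 -0.2755  0.2   ] [ 0.5151 -0.      0.3   ]
s pot 0.3 0.6 40024 [ 0.2868 -0.3007  0.3   ] [ 0.568  -0.0476  0.3909]
s hookL [[0.5336 0.3579 0.2295]
 [0.5366 0.3559 0.2292]
 [0.5401 0.355  0.2261]
 [0.5441 0.3547 0.2247]
 [0.5461 0.3455 0.2197]
 [0.5475 0.3445 0.2175]
 [0.5492 0.3488 0.2274]
 [0.5505 0.3478 0.2253]
 [0.5529 0.361  0.2226]
 [0.5571 0.351  0.2233]
 [0.5601 0.3486 0.2253]
 [0.565  0.3492 0.2232]
 [0.5696 0.349  0.2257]
 [0.5747 0.347  0.2225]
 [0.5786 0.3493 0.2199]
 [0.5822 0.3474 0.225
[... 1846 characters left out ...]
89]
 [0.5928 0.3237 0.2244]
 [0.5937 0.3149 0.2292]
 [0.594  0.3212 0.2274]
 [0.5943 0.3049 0.2282]
 [0.5947 0.341  0.2303]
 [0.5952 0.329  0.2297]
 [0.5955 0.3477 0.2274]
 [0.5956 0.3375 0.2277]
 [0.5965 0.3505 0.224 ]
 [0.597  0.3495 0.229 ]
 [0.5973 0.325  0.2303]
 [0.5977 0.3109 0.23  ]
 [0.5981 0.305  0.2293]
 [0.5987 0.3514 0.2302]
 [0.5991 0.3394 0.2299]
 [0.5999 0.3152 0.2295]
 [0.6004 0.3196 0.2276]
 [0.6007 0.3494 0.2307]
 [0.6011 0.3559 0.229 ]
 [0.6014 0.3293 0.2301]
 [0.6021 0.3215 0.2286]
 [0.6029 0.3517 0.2302]
 [0.6034 0.3603 0.228 ]
 [0.6042 0.3258 0.2285]
 [0.6048 0.3579 0.2305]
 [0.606  0.3361 0.2284]
 [0.6067 0.3393 0.2327]
 [0.6082 0.3611 0.2262]
 [0.61   0.3589 0.2275]]
```

Run:
```python
from h import *
s=cam('scene');t=cam('top')
out=[]
for p in (s,t):
    # rectify block top plane: image px = 4/mm?; rows: x .51->.36, cols: y .14->-.01 at 0.4 mm/px
    q=np.array([[.51,.14],[.51,-.01],[.36,-.01],[.36,.14]])
    src=proj(p,np.c_[q,np.full(4,.092)]).astype(np.float32)
    M=cv2.getPerspectiveTransform(src,np.float32([[0,0],[375,0],[375,375],[0,375]]))
    im=cv2.warpPerspective(p['pixels'],M,(376,376),flags=cv2.INTER_CUBIC)
    for k in range(0,376,25): im[k,:6]=im[:6,k]=(255,0,0)
    out.append(im)
cv2.imwrite('pics/b1.png',np.hstack(out)[:,:,::-1])
g=out[1].sum(-1).astype(int)
```

```text
(no output)
```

View pics/b1.png

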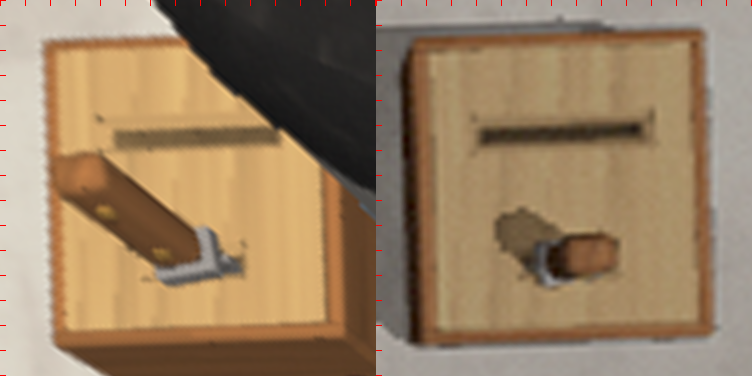

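Call:
arm_command:
  slide:
    - [0, 0, -2]
    - [0, 0, -6]
    - [0, 0, -8]
    - [0, 0, -9]
    - [0, 0, -9]
  spin: [4, 8.3, 8.3, 8.3, 8.3]
  jaw: 6

```text
clock: 2.82
eef_pos: [0.1227, 0.4849, 0.3215]
tool_rot: [0.195, 0.981, 0.0, 0.0]
ft_force: [0.6, -0.3, 0.4]
grip_width: 0.0598
grasp_force: 0.0
```

The rectified block view shows the slot at about (0.4565, 0.065), with its y axis heading about 92°. The two cameras agree within 2–3 mm. The server is at about (0.550, 0.354), heading 67.5°. Moving over it now.

Call:
arm_command:
  slide:
    - [-5, 0.5, 0]
    - [-11, 1, 0]
    - [-17, 1.6, 0]
    - [-23, 2.2, 0]
    - [-28, 2.7, 0]
  spin: [0, 0, 0, 0, 0]

```text
clock: 3.45
eef_pos: [0.3933, 0.4012, 0.3196]
tool_rot: [0.196, 0.981, -0.001, -0.001]
ft_force: [0.2, 0.5, -0.4]
grip_width: 0.0601
grasp_force: 0.0
```

Call:
arm_command:
  slide:
    - [-6, 0.6, 0]
    - [-11, 1.1, 0]
    - [-15, 1.5, 0]
    - [-16.5, 1.57, 0]
    - [-16.5, 1.57, 0]
  spin: [0, 0, 0, 0, 0]

```text
clock: 4.08
eef_pos: [0.5508, 0.3529, 0.3187]
tool_rot: [0.196, 0.981, -0.001, -0.001]
ft_force: [0.9, -0.6, -0.8]
grip_width: 0.0599
grasp_force: 0.0
```

```bash
cat > go.py <<'E'
from h import *
import sys
np.set_printoptions(precision=3,suppress=True)
def delta(x,y,z):
    o=get_obs();r=R.from_quat(o['tool_rot'])
    print('slide cm',r.inv().apply(np.array([x,y,z])-o['eef_pos'])*100,'y-heading',np.degrees(np.arctan2(*r.apply([0,1,0])[1::-1])),'zax',r.apply([0,0,1]),o['clock'])
if __name__=='__main__': delta(*map(float,sys.argv[1:]))
E
python3 go.py .55 .354 .169
python3 - <<'E'
from h import *
s=cam('scene');t=cam('top')
a=cv2.resize(s['pixels'][45:215,175:305],None,fx=3,fy=3)
b=cv2.resize(t['pixels'][130:300,130:260],None,fx=3,fy=3)
cv2.imwrite('pics/c2.png',np.hstack([a,b])[:,:,::-1])
E
```

```text
slide cm [ 0.084  0.117 14.969] y-heading 67.3793943744678 zax [-0.003 -0.002 -1.   ] 4.075
```

View pics/c2.png

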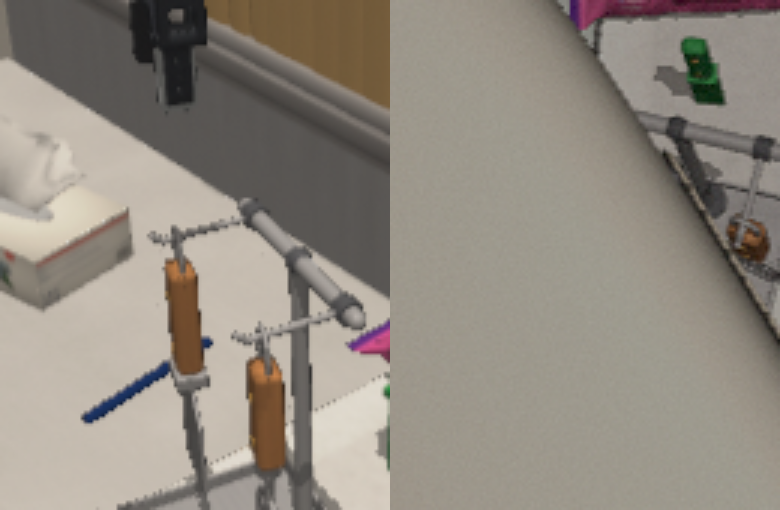

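The gripper's fingers at crop (178,90) are over the server's eye at (178,240). The wire and handle will pass between the fingers on the way down, so I'm descending.

Call:
arm_command:
  slide:
    - [0.1, 0.1, 4]
    - [0.1, 0.1, 8]
    - [0.1, 0.1, 11.5]
    - [0.1, 0.1, 13.5]
    - [0.1, 0.1, 14.9]
  spin: [0, 0, 0, 0, 0]

```text
clock: 4.8
eef_pos: [0.5479, 0.3557, 0.1714]
tool_rot: [0.194, 0.981, -0.0, -0.001]
ft_force: [-0.2, -0.1, 0.2]
grip_width: 0.0601
grasp_force: 0.0
```

```bash
python3 go.py .55 .354 .169
python3 - <<'E'
from h import *
s=cam('scene')
cv2.imwrite('pics/c3.png',cv2.resize(s['pixels'][85:225,190:310],None,fx=4,fy=4)[:,:,::-1])
E
```

```text
slide cm [-0.255 -0.075  0.238] y-heading 67.60169672130128 zax [-0.001 -0.001 -1.   ] 4.8
```

View pics/c3.png

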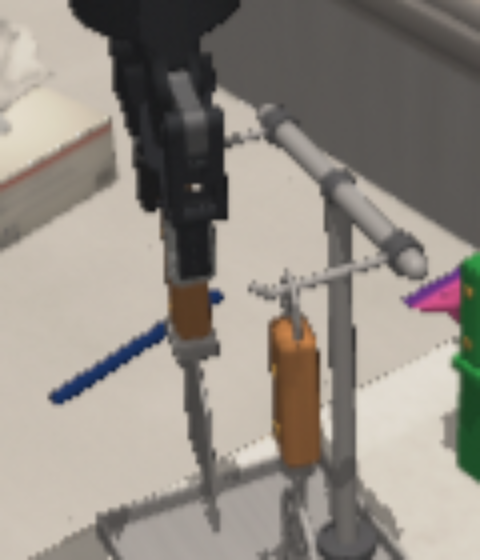

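The finger covers the upper handle at (190,260), centred on it. Closing.

Call:
arm_command:
  slide:
    - [-0.1, 0, 0.1]
    - [-0.1, 0, 0.1]
    - [-0.1, 0, 0.1]
    - [-0.1, 0, 0.1]
    - [-0.1, 0, 0.1]
  spin: [0, 0, 0, 0, 0]
  jaw: 1.5

```text
clock: 5.48
eef_pos: [0.5511, 0.3553, 0.1725]
tool_rot: [0.195, 0.981, 0.001, 0.001]
ft_force: [-0.6, 1.4, 5.1]
grip_width: 0.0252
grasp_force: 60.7
```

Call:
arm_command:
  slide:
    - [0, 0, 0]
    - [0, 0, 0]
    - [0, 0, 0]
    - [0, 0, -0.5]
    - [0, 0, -1]
  spin: [0, 0, 0, 0, 0]

```text
clock: 6.1
eef_pos: [0.5499, 0.3543, 0.1805]
tool_rot: [0.195, 0.981, -0.001, -0.001]
ft_force: [-0.2, 0.6, -0.4]
grip_width: 0.025
grasp_force: 60.2
```

```bash
python3 go.py .55 .354 .179; python3 -c "
from workcell import *
o=get_obs();print(o['grip_width'],o['grasp_force'],o['ft_force'],o['ft_torque'])"
```

```text
slide cm [-0.02  -0.029  0.15 ] y-heading 67.49854644611146 zax [-0.002 -0.001 -1.   ] 6.1
0.024971046169889405 60.19510746002197 [-0.23672377  0.55476019 -0.36441993] [0.03541538 0.00302968 0.0061023 ]
```

Call:
arm_command:
  slide:
    - [0.5, -0.09, 0]
    - [1.5, -0.27, 0]
    - [2.5, -0.45, 0]
    - [3.5, -0.63, 0]
    - [4.5, -0.81, 0]
  spin: [0, 0, 0, 0, 0]

```text
clock: 6.72
eef_pos: [0.5049, 0.3648, 0.1814]
tool_rot: [0.195, 0.981, 0.0, -0.0]
ft_force: [-0.2, -0.4, -0.6]
grip_width: 0.0249
grasp_force: 60.2
```

Call:
arm_command:
  slide:
    - [1.5, -0.27, 0]
    - [3, -0.54, 0]
    - [4.5, -0.81, 0]
    - [5.5, -1, 0]
    - [5.5, -1, 0]
  spin: [0, 0, 0, 0, 0]

```text
clock: 7.35
eef_pos: [0.4504, 0.3766, 0.1815]
tool_rot: [0.195, 0.981, 0.0, 0.0]
ft_force: [0.9, -0.4, -1.2]
grip_width: 0.0252
grasp_force: 60.2
```

```bash
python3 go.py .40 .36 .33
python3 - <<'E'
from h import *
o=get_obs();print(o['grip_width'],o['ft_force'],o['ft_torque'])
s=cam('scene')
cv2.imwrite('pics/c4.png',cv2.resize(s['pixels'][65:265,140:320],None,fx=3,fy=3)[:,:,::-1])
for n in ['server_collar','server_edge']:
    print([(n,r['centre'],r['confidence'],depth_pt(s,r['centre'])) for r in landmark_of(s,n)[:1]])
E
```

```text
slide cm [  4.021  -3.461 -14.848] y-heading 67.56524026952339 zax [ 0.  0. -1.] 7.35
0.025200572009987342 [ 0.92103078 -0.41921314 -1.1521752 ] [-0.0467022   0.01352971 -0.05142049]
[('server_collar', [189.6, 181.3], 0.79, array([0.44934514, 0.36309705, 0.13498582]))]
[('server_edge', [193.4, 211.9], 0.67, array([0.44019333, 0.34995911, 0.07289848]))]
```

View pics/c4.png

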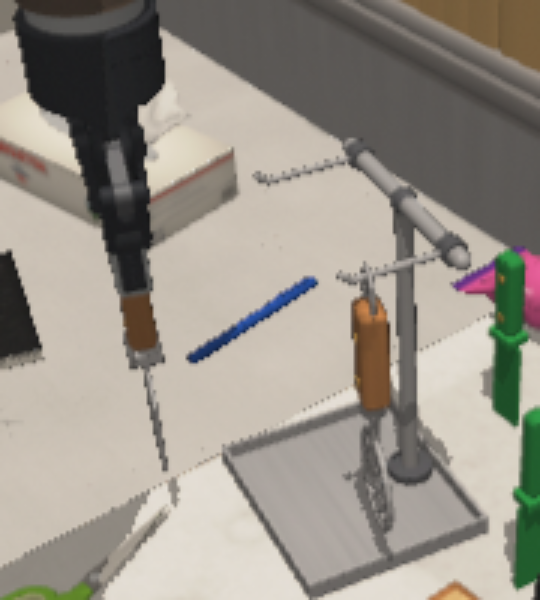

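The server is held at (140,320) and clear of the hook, and the skimmer still hangs at (372,350). Raising it and turning it to match the slot.

Call:
arm_command:
  slide:
    - [1, -0.8, -4]
    - [2, -1.7, -8]
    - [3, -2.6, -12]
    - [4, -3.5, -14.8]
    - [4, -3.5, -14.8]
  spin: [-6, -12, -18, -24.5, -24.5]

```text
clock: 8.12
eef_pos: [0.4018, 0.3599, 0.3321]
tool_rot: [-0.017, 1.0, 0.002, 0.002]
ft_force: [0.8, 1.2, -1.3]
grip_width: 0.0252
grasp_force: 60.2
```

```bash
python3 go.py .40 .25 .33;python3 go.py .4565 .065 .33
```

```text
slide cm [  0.549 -10.98    0.165] y-heading 91.91377518646641 zax [ 0.005  0.004 -1.   ] 8.125
slide cm [ -4.48  -29.658   0.117] y-heading 91.91377518646641 zax [ 0.005  0.004 -1.   ] 8.125
```

Call:
arm_command:
  slide:
    - [0.3, -3, 0]
    - [0.5, -8, 0]
    - [0, -13, 0]
    - [-1, -18, 0]
    - [-2, -22, 0]
  spin: [0, 0, 0, 0, 0]

```text
clock: 8.75
eef_pos: [0.4288, 0.138, 0.3274]
tool_rot: [-0.016, 1.0, -0.001, -0.001]
ft_force: [1.4, -0.4, -1.2]
grip_width: 0.0253
grasp_force: 60.2
```

Call:
arm_command:
  slide:
    - [-1, -3, 0]
    - [-2, -6, 0]
    - [-2.48, -7.66, 0]
    - [-2.48, -7.66, 0]
    - [-2.48, -7.66, 0]
  spin: [0, 0, 0, 0, 0]

```text
clock: 9.38
eef_pos: [0.4558, 0.0651, 0.3288]
tool_rot: [-0.018, 1.0, 0.0, -0.0]
ft_force: [0.1, 0.1, -0.4]
grip_width: 0.025
grasp_force: 60.2
```

```bash
python3 go.py .4565 .065 .33
cat > look.py <<'E'
from h import *
import sys
np.set_printoptions(precision=4,suppress=True)
s=cam('scene')
cv2.imwrite('pics/'+sys.argv[1],cv2.resize(s['pixels'][150:390,190:390],None,fx=2.5,fy=2.5,interpolation=cv2.INTER_CUBIC)[:,:,::-1])
for n in ['server_collar','server_edge','slot']:
    print([(n,np.array(r['centre']),r['confidence'],depth_pt(s,r['centre'])) for r in landmark_of(s,n)[:1]])
o=get_obs();e=o['eef_pos'];C=cloud(s)
lo,hi=e[2]-.134+.004,e[2]-.134+.076
B=C[(s['range_z']>0)&(np.hypot(C[...,0]-e[0],C[...,1]-e[1])<.05)&(C[...,2]>max(lo,.1))&(C[...,2]<hi)]
if len(B)>10:
    print('blade',len(B),B.min(0),B.max(0),cv2.minAreaRect(B[:,:2].astype(np.float32)))
    A=np.c_[B[:,1]-e[1],B[:,2]-B[:,2].mean(),np.ones(len(B))]
    print('x = a*(y-e)+b*(z-zm)+c',np.linalg.lstsq(A,B[:,0],rcond=None)[0],'e',e)
E
python3 look.py d1.png
```

```text
slide cm [-0.072 -0.012 -0.115] y-heading 92.00678499609224 zax [-0.001  0.    -1.   ] 9.375
[('server_collar', array([297.5, 204.1]), 0.83, array([0.4449, 0.0545, 0.2819]))]
[('server_edge', array([295.9, 247.7]), 0.7, array([ 0.5753,  0.204 , -0.0006]))]
[]
blade 1047 [0.4467 0.0335 0.1994] [0.4626 0.0949 0.2714] ((0.4541911780834198, 0.06392214447259903), (0.013249462470412254, 0.06106653809547424), 8.119051933288574)
x = a*(y-e)+b*(z-zm)+c [-0.0354  0.0063  0.4551] e [0.4558 0.0653 0.3294]
```

View pics/d1.png

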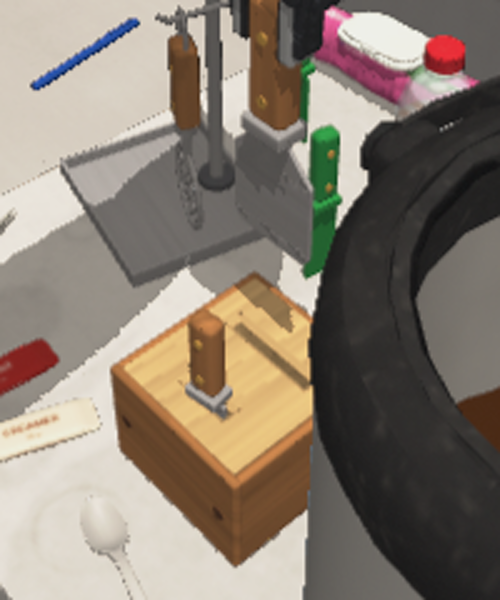

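The blade hangs at (275,200) above the slot at (275,345). In the scene camera's frame its centre is (0.4566, 0.064), against about (0.457, 0.064) for the slot. It is vertical and heads 92°. Lowering to just above the mouth.

Call:
arm_command:
  slide:
    - [0, 0, 3]
    - [0, 0, 6]
    - [0, 0, 8.5]
    - [0, 0, 9.3]
    - [0, 0, 9.3]
  spin: [0, 0, 0, 0, 0]

```text
clock: 10.2
eef_pos: [0.4558, 0.0648, 0.2364]
tool_rot: [-0.018, 1.0, -0.0, -0.0]
ft_force: [-0.2, 0.3, -1.0]
grip_width: 0.0247
grasp_force: 60.1
```

```bash
python3 go.py .4565 .065 .225; python3 look.py d2.png
```

```text
slide cm [-0.067  0.019  1.144] y-heading 92.03366304273119 zax [-0. -0. -1.] 10.2
[('server_collar', array([299.1, 252.1]), 0.87, array([0.4496, 0.0549, 0.1895]))]
[('server_edge', array([296.6, 285. ]), 0.98, array([0.454 , 0.0642, 0.1061]))]
[('slot', array([296.5, 290.9]), 0.9, array([0.4611, 0.0722, 0.0791]))]
blade 854 [0.4074 0.033  0.1075] [0.467  0.094  0.1793] ((0.435918927192688, 0.058212555944919586), (0.05640941113233566, 0.05942101776599884), 14.422128677368164)
x = a*(y-e)+b*(z-zm)+c [ 0.0039 -0.0636  0.4519] e [0.4568 0.0647 0.2375]
```

View pics/d2.png

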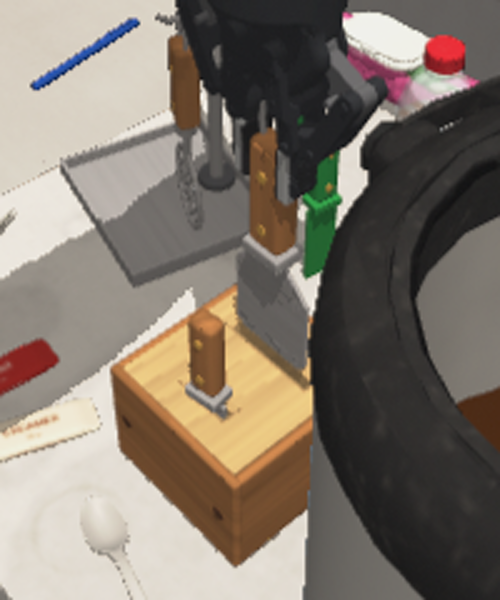

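The blade edge, at pixel (297,285), is about 10 mm above the slot, which the network places at (296.5,291). They're aligned, so I'm inserting slowly.

Call:
arm_command:
  slide:
    - [0, 0, 0.5]
    - [0, 0, 1]
    - [0, 0, 1.5]
    - [0, 0, 2]
    - [0, 0, 2.5]
  spin: [0, 0, 0, 0, 0]

```text
clock: 11.02
eef_pos: [0.4558, 0.0645, 0.2108]
tool_rot: [-0.017, 1.0, -0.0, -0.0]
ft_force: [0.7, -0.1, -1.5]
grip_width: 0.0252
grasp_force: 60.1
```

```bash
python3 go.py .4565 .065 .146; python3 -c "
from workcell import *
o=get_obs();print(o['ft_force'],o['ft_torque'])"
```

```text
slide cm [-0.07   0.051  6.483] y-heading 91.99899347260195 zax [-0. -0. -1.] 11.025
[ 0.68797013 -0.09200577 -1.4852558 ] [ 0.03529738 -0.02176314  0.02794287]
```

Call:
arm_command:
  slide:
    - [0, 0, 0.8]
    - [0, 0, 1.6]
    - [0, 0, 2.4]
    - [0, 0, 3.2]
    - [0, 0, 4]
  spin: [0, 0, 0, 0, 0]

```text
clock: 11.65
eef_pos: [0.456, 0.0645, 0.1708]
tool_rot: [-0.017, 1.0, -0.0, -0.0]
ft_force: [-0.2, 0.3, -1.2]
grip_width: 0.0251
grasp_force: 60.1
```

Call:
arm_command:
  slide:
    - [0, 0, 0.5]
    - [0, 0, 1]
    - [0, 0, 1.5]
    - [0, 0, 1.8]
    - [0, 0, 2]
  spin: [0, 0, 0, 0, 0]

```text
clock: 12.28
eef_pos: [0.456, 0.0645, 0.1512]
tool_rot: [-0.017, 1.0, 0.0, 0.0]
ft_force: [0.2, 0.6, -1.2]
grip_width: 0.0248
grasp_force: 60.1
```

```bash
python3 go.py .4565 .065 .146; python3 look.py d3.png
```

```text
slide cm [-0.055  0.048  0.518] y-heading 92.00393194805147 zax [ 0.  0. -1.] 12.275
[('server_collar', array([295.8, 288.3]), 0.67, array([0.4481, 0.0594, 0.1073]))]
[]
[('slot', array([297.8, 288. ]), 0.77, array([0.4478, 0.0545, 0.1127]))]
```

View pics/d3.png

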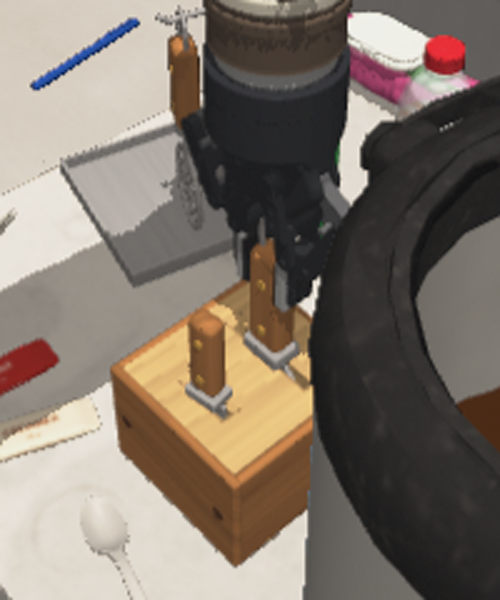

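The blade is in the slot, with the collar at (270,345) a few millimetres above the block. Easing down until it touches.

Call:
arm_command:
  slide:
    - [0, 0, 0.1]
    - [0, 0, 0.2]
    - [0, 0, 0.3]
    - [0, 0, 0.35]
    - [0, 0, 0.4]
  spin: [0, 0, 0, 0, 0]

```text
clock: 13.1
eef_pos: [0.4564, 0.0645, 0.1499]
tool_rot: [-0.017, 1.0, 0.0, 0.001]
ft_force: [-4.6, -0.5, 17.4]
grip_width: 0.0254
grasp_force: 62.4
```

Call:
arm_command:
  slide:
    - [0, 0, 0.05]
    - [0, 0, 0.1]
    - [0, 0, 0.15]
    - [0, 0, 0.2]
    - [0, 0, 0.2]
  spin: [0, 0, 0, 0, 0]

```text
clock: 13.72
eef_pos: [0.4566, 0.0645, 0.1498]
tool_rot: [-0.017, 1.0, 0.0, 0.002]
ft_force: [-8.7, -1.6, 27.7]
grip_width: 0.0251
grasp_force: 64.0
```

Contact came at TCP z 0.150, against 0.1495 predicted from the grasp height, so the collar is seated. I'll ease the push and then release.

Call:
arm_command:
  slide:
    - [0, 0, -0.2]
    - [0, 0, -0.4]
    - [0, 0, -0.5]
    - [0, 0, -0.5]
    - [0, 0, -0.5]
  spin: [0, 0, 0, 0, 0]

```text
clock: 14.35
eef_pos: [0.4559, 0.0645, 0.15]
tool_rot: [-0.017, 1.0, -0.0, -0.0]
ft_force: [0.1, -0.4, -0.9]
grip_width: 0.025
grasp_force: 60.3
```

Call:
arm_command:
  slide:
    - [0, 0, 0]
    - [0, 0, 0]
    - [0, 0, 0]
    - [0, 0, 0]
    - [0, 0, 0]
  spin: [0, 0, 0, 0, 0]
  jaw: 5

```text
clock: 14.98
eef_pos: [0.456, 0.0645, 0.1503]
tool_rot: [-0.017, 1.0, -0.0, 0.0]
ft_force: [0.5, -0.3, -1.0]
grip_width: 0.0502
grasp_force: 0.0
```

Call:
arm_command:
  slide:
    - [0, 0, -2]
    - [0, 0, -5]
    - [0, 0, -9]
    - [0, 0, -13]
    - [0, 0, -16]
  spin: [0, 0, 0, 0, 0]

```text
clock: 15.6
eef_pos: [0.4562, 0.0645, 0.3122]
tool_rot: [-0.017, 1.0, 0.0, 0.001]
ft_force: [0.5, -0.6, 0.2]
grip_width: 0.05
grasp_force: 0.0
```

Run:
```python
from h import *
np.set_printoptions(precision=4,suppress=True)
s=cam('scene')
cv2.imwrite('pics/e1.png',cv2.resize(s['pixels'][100:390,190:390],None,fx=2,fy=2,interpolation=cv2.INTER_CUBIC)[:,:,::-1])
for n in ['server_collar','server','knife','skimmer']:
    for r in landmark_of(s,n)[:2]: print(n,np.array(r['centre']),r['confidence'],depth_pt(s,r['centre']))
```

```text
server_collar [296.8 288. ] 0.91 [0.4469 0.0557 0.1124]
server [300.7 246.6] 0.75 [ 0.5844  0.2    -0.0004]
knife [271.9 308.9] 0.85 [0.3985 0.0565 0.1012]
knife [308.4 178.9] 0.69 [0.448  0.0388 0.3306]
skimmer [258.4 162. ] 0.56 [ 0.7083  0.4986 -0.015 ]
```

View pics/e1.png

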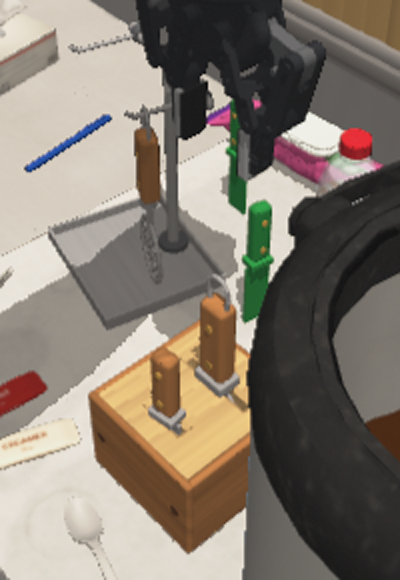

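The server stands in the slot with its collar on the block at (217,380). The skimmer is still on its hook at (147,165) and the knife is home at (167,390). I'll check the height of the eye, then hand in.

Run:
```python
from h import *
s=cam('scene');C=cloud(s);c=s['pixels'].astype(int)
m=(s['range_z']>0)&(abs(C[...,0]-.456)<.025)&(abs(C[...,1]-.065)<.03)&(C[...,2]>.1)&(C[...,2]<.25)
z=C[m][:,2];b=m&(c[...,0]>c[...,2]*1.6);print('eye top',z.max(),'(expect ~.206) handle top',np.percentile(C[b][:,2],99),'(~.180)')
if z.max()<.212: print(job_done())
```

```text
eye top 0.20738315721179967 (expect ~.206) handle top 0.18157650841860737 (~.180)
the job is handed in; nothing more can be done
None
```

The server is in the long slot with its collar down on the block, and I've let go of it. The skimmer is still on its hook and the knife is in its own slot; I handed the job in at about 16 s of the 59 s allowed.

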